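Load a bottle into the leak-test chamber

ROBOT

A 7-joint arm with a two-finger parallel gripper is mounted at the origin on the work surface. World frame = base frame: x ahead of the robot, y to its left, z up, the work surface at z = 0. Lengths are in m, angles in degrees, forces in N, time in s.
With the tool pointing down it reaches from about 0.4 to 0.85 m from the base axis. Payload 10.4 kg.
Tool frame: the origin (TCP) lies at the very end of the fingers, on their centre line; the grasp point (between the pads) lies 19 mm behind it; z points along the fingers, y is the line along which they close (so a half turn about z gives the same grasp; the last joint's range is limited). The gripper opens to 87 mm and grips with 3 to 60 N. Pads are 19 mm wide; open, the fingers measure 117 mm over their backs; the gripper's body (75 mm by 190 mm) begins 51 mm behind the grasp point.
Start: joints at [-1.295, 19.034, -3.707, 83.658, 1.238, 77.344, -5.071], TCP at [0.625, 0, 0.223] pointing down, gripper open.
Joint ranges: [-148.97, 148.97], [-28.65, 121.19], [-84.17, 76.75], [9.2, 138.47], [-72.65, 252.65], [3.7, 117.97], [-149.18, 149.18]. Speed limits (degrees/s): [127.2, 127.2, 159.86, 159.86, 180, 180, 180].

INTERFACE

Orientations are given as [roll, pitch, yaw] about the fixed x, y, z axes, in that order (R = Rz(yaw) Ry(pitch) Rx(roll)).
In Python, from plant import ctrl gives the robot as it stands. The module is installed in compiled form; this text tells all that it offers.
- The arm moves only by the tool jog_arm, never from a script. Its argument "commands" is text: rows parted by semicolons, each of 5 numbers parted by spaces: the opening, from -1 (shut) to 1 (fully open), then the shift along the tool's x, y, z as a fraction of full scale, then the turn about the tool's z as a fraction of full scale. In form: gripper x y z twist; .... A call has 1 to 20 rows; each row shifts and turns the commanded pose from where the row before left it, along the tool's axes as they then stand; what a row does not reach is not made up. Full scale, the value 1, is 200 mm for a shift and pi rad for a turn. A row lasts 1/10 s, in which the tool goes at most 50 mm and 8.59 degrees, less where a joint would pass 70% of its speed; a pose out of reach is approached as far as the arm can. A call with a number of a shift or a turn outside -1 to 1 is refused whole. A call with a gripper value outside its range is refused whole. The fingers move at their own pace and stop on an object; the grip force is fixed at half the most. Time passes only in rows, so rows that do not move let the fingers close. It gives the time, the measured TCP pose, the force, the opening and the grip force at its end, in the units of the state.
- ctrl.state(): the state, without advancing time (a new reading comes with each control period).
- ctrl.read_camera(name): name is "scene" or "side" or "wrist"; returns the picture (420x560x3 uint8, red, green, blue); there is no depth.
- ctrl.camera_model(name): a dict with "camera_matrix" (3x3 intrinsics, pixels), "world_from_camera" (4x4, takes a point from camera to world coordinates). Camera axes: x right, y up, looking along -z (the intrinsics and any distortion apply to the point x, -y, -z); pixel columns grow to the right and rows downward; lengths in m; the calibration is good to about 2 mm. A picture is of the moment at which its call begins: read the wrist's pose just before it. camera_model takes no time and is no camera call; for the wrist camera it gives the pose at the moment of the call.
- ctrl.job_done(): hands the job in; it is judged then, once.
The state is a dict: "t": time; "joint_positions": joint angles; "joint_vel": joint speeds; "effort": joint torques, N m; "position": TCP position; "tool_rot": TCP orientation; "contact_force": force on the tool from outside, world axes, zero at the start; "ft_torque": the same for the moment, N m; "gripper_width": opening from 0.0 (shut) to 1.0 (fully open); "grip_force": force on a finger pad.
Only numpy, scipy, OpenCV 4.12 (cv2) and the standard library are available. Lean on these libraries where they do the work, as an engineer would, in place of code of your own. Each camera call takes 0.05 s, during which the arm holds its last target. There are 200 camera calls.

TASK

Swing the lid of the leak-test chamber all the way open until it presses lightly on its sprung rubber stop, and leave it resting there. Then stand the tall square glass bottle upright in the square pocket inside the chamber, setting it down gently. Do not strain the stop, and leave the jar, the carton and the wrench alone.

Things in the scene. Friction and masses are not known exactly. Their poses are not given: they have to be found in the camera images.
- chamber: white open tub fixed to the bench, 130 (x) x 200 (y) x 85 mm high, walls and floor 6 mm; origin under its centre on the bench; x points from the handle side to the hinge side, z up. Its lid is hinged along the far (+x) top edge.
- hinge (a joint): opening angle of the lid, rad: 0 shut, 1.57 upright, growing as the handle side swings up and over to the chamber's +x side. It starts at 0 to 0.12. The hinge is stiff (0.5 N m of friction): the lid stays where it is left, and moving it takes up to about 6 N at the handle. The angle at which it meets the stop differs each time, between 1.7 and 2.05.
- lid_hinge (a point): point on the hinge line (which runs along the chamber's y), at the middle of the lid's width, 65 mm to +x of the chamber's centre and 85.5 mm above the bench
- lid: aluminium lid plate 130 x 200 x 10 mm, 0.3 to 0.45 kg, with a steel loop handle at its free edge; origin on the hinge line, at the lower face of the plate; the plate reaches from there 130 mm to its own -x, z is its outer face's normal
- lid_handle (a point): middle of the handle's round bar: 10 mm thick, running along the chamber's y, clear for 120 mm between its two side arms, standing 45 mm out from the lid's free edge in the plane of the plate; 175 mm from the hinge line, 5 mm above the plate's lower face. It can be pinched across from above and turns between the fingers as the lid swings.
- stop: steel bracket behind the chamber: upright plate 50 mm wide, 193 mm high, 176 mm to +x of the chamber's centre. A screw with a round rubber buffer (20 mm, 90 mm above the hinge line) points from it at the lid; how far it sticks out differs and is not measured. The buffer gives 1 mm per 2 N, 10 mm at most. A light press is 2 to 15 N on it (1 to 8 N more at the handle). Origin and axes as chamber.
- nest: white block 70 x 70 x 30 mm high fixed on the chamber's inner floor (underside 6 mm above the bench) with a square pocket in its middle, 41 x 41 mm, 25 mm deep (pocket floor 5 mm above the block's underside); origin under its centre, axes as the chamber's; it sits up to 40 mm left or right of the chamber's middle and 10 mm towards the handle side
- bottle: tall square bottle of pale blue-green glass, 36 x 36 mm, 100 mm high, with a 16 to 18 mm wide metal neck and cap on top, 120 mm in all, about 0.2 kg; origin at the centre of its underside, z up; stands on the bench to the right of the chamber
- jar: bystander: round pale blue-green glass jar with a metal cap, 52 mm diameter, 75 mm high; origin under its centre
- carton: bystander: small open cardboard box 90 x 70 x 45 mm; origin under its centre
- wrench: bystander: steel wrench 150 mm long lying on the bench; origin near its middle
There are look-alikes about, which are no part of the job. What is shaped like the bottle but brown, orange or red is not meant.

How it is judged (in metres and radians):
On the way, in this order (a step that is already met when the one before it is completed fails the run):
1. the lid presses on the stop's buffer with 2 to 15 N for 0.2 s, nothing else pressing the stop (contact force between lid and stop between 2 and 15 N and contact force between each of the arm, the fingers and stop below 0.1 N), for 0.2 s.
2. the bottle stands in the pocket with the lid still open against its stop (horizontal distance between bottle and nest below 0.006 m and z of bottle in the frame of nest below 0.008 m and angle between bottle's own z axis and vertical below 0.08 rad and contact force between lid and stop above 0.1 N), for 0.2 s.
At the end, for the whole second after the job is handed in: The lid is open past upright and rests against the stop's buffer (touching it with more than 0.1 N); the bottle stands at rest in the pocket: centred within 6 mm, its underside within 3 mm of the pocket floor, upright within 0.08 rad (all of step 2 and value of joint hinge above 1.65 rad and linear speed of bottle below 0.02 m/s).
It fails at once if the stop is strained: lid or robot presses it with more than 15 N (contact force between stop and anything else above 15 N).
It fails at once if the bottle is knocked over (angle between bottle's own z axis and vertical above 0.5 rad).
It fails at once if the bottle is set down or rammed hard (over 20 N) against the pocket block or the chamber (contact force between bottle and nest above 20 N or contact force between bottle and chamber above 20 N).
It fails at once if a bystander (jar, carton, wrench) is moved more than 20 mm (distance of any of jar, carton, wrench from where it was at the start of the episode above 0.02 m).
It also fails if it takes over 72 s, if anything falls off the work surface, if the arm or the gripper's body presses on something with over 40 N, if the wrist force passes 120 N, or if a joint passes its speed limit or range.

## Working session

There is one attempt and no reset: what is moved stays moved. The work goes in short steps, Python scripts to look and compute and a tool call to move; the robot and the scene stay as the last step left them, time stands still between calls to the robot, and variables do not carry over. Pictures are saved under pics/ and viewed, at most 10 in all, crops included, and the job is handed in when it is done.

Besides the shell and the picture viewer there is one more tool, called after "Emit:" by a JSON object that holds its "op" and its "data", one argument or row to a line. jog_arm: Moves the arm, as the interface text tells. Its arguments: {"type":"object","properties":{"commands":{"type":"string"}},"required":["commands"]}

```bash
mkdir -p pics; cat > h.py <<'E'
import numpy as np, cv2
from plant import ctrl
def snap(n,f):
    im=ctrl.read_camera(n); cv2.imwrite('pics/'+f,im[:,:,::-1]); return im
def ray(n,u,v,M=None):
    m=M or ctrl.camera_model(n);K=np.array(m["camera_matrix"]);T=np.array(m["world_from_camera"])
    d=np.linalg.inv(K)@[u,v,1.]; d=T[:3,:3]@(d*[1,-1,-1]); return T[:3,3],d
def onz(n,u,v,z):
    o,d=ray(n,u,v); return o+d*(z-o[2])/d[2]
def proj(n,p):
    m=ctrl.camera_model(n);K=np.array(m["camera_matrix"]);T=np.array(m["world_from_camera"])
    c=T[:3,:3].T@(np.array(p)-T[:3,3])*[1,-1,-1]; c=K@c; return c[:2]/c[2]
def tri(n1,p1,n2,p2):
    o1,d1=ray(n1,*p1);o2,d2=ray(n2,*p2)
    s=np.linalg.lstsq(np.c_[d1,-d2],o2-o1,rcond=None)[0]; a=o1+d1*s[0];b=o2+d2*s[1]
    return (a+b)/2,np.linalg.norm(a-b)
E
python3 - <<'E'
from h import *
a=snap('scene','s1.png');b=snap('side','d1.png')
print({k:v for k,v in ctrl.state().items()})
for n in('scene','side','wrist'):print(n,ctrl.camera_model(n))
E
```

```text
{'t': 0.1, 'joint_positions': array([-1.29295499, 19.0667434 , -3.71003301, 83.69853893,  1.23797997,
       77.34165834, -5.07279317]), 'joint_vel': array([ 0.00665566,  0.04924353,  0.05250958, -0.07790875, -0.16280701,
       -0.03277057, -0.04071324]), 'effort': array([ 3.16136166e-04, -6.24538064e+01,  2.38312193e-02, -3.90717781e+01,
       -6.15657773e-02,  3.65302863e-02,  4.60620026e-05]), 'position': array([6.24683747e-01, 6.72749121e-06, 2.21873290e-01]), 'tool_rot': array([-1.79932973e+02,  2.30533332e-03,  8.99999231e+01]), 'contact_force': array([-0.83290053,  0.63203374,  0.32723417]), 'ft_torque': array([ 0.00654879, -0.00338877,  0.03579143]), 'grip_force': 0.0, 'gripper_width': 1.0016077482504695}
scene {'camera_matrix': array([[382.80648226,   0.        , 276.46717996],
       [  0.        , 382.80648226, 216.12227712],
       [  0.        ,   0.        ,   1.        ]]), 'world_from_camera': array([[ 0.45023621, -0.74307158,  0.49510805,  1.03704025],
       [ 0.89285279,  0.36841007, -0.25901335, -0.2653699 ],
       [ 0.01006267,  0.55867579,  0.82932509,  0.915
[... 357 characters left out ...]
561451,  0.64066162,  0.73699951],
       [ 0.00315353,  0.78954865,  0.61367987,  0.79367627],
       [ 0.        ,  0.        ,  0.        ,  1.        ]])}
wrist {'camera_matrix': array([[320.53510724,   0.        , 278.61174507],
       [  0.        , 320.53510724, 209.68914139],
       [  0.        ,   0.        ,   1.        ]]), 'world_from_camera': array([[ 9.99999331e-01, -5.57480704e-04,  1.01379606e-03,
         6.24420999e-01],
       [ 2.48552569e-04,  9.59311456e-01,  2.82349906e-01,
         7.68733909e-02],
       [-1.12995080e-03, -2.82349465e-01,  9.59310952e-01,
         3.82699006e-01],
       [ 0.00000000e+00,  0.00000000e+00,  0.00000000e+00,
         1.00000000e+00]])}
```

View pics/s1.png

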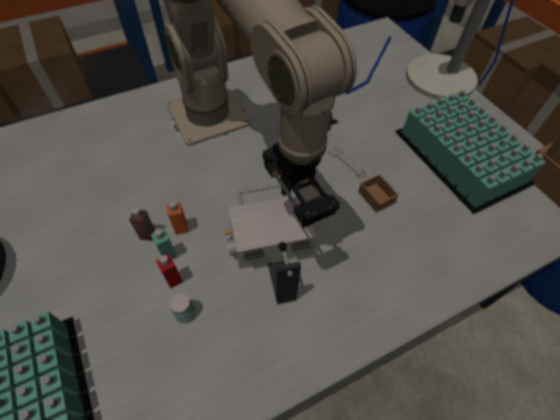

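View pics/d1.png

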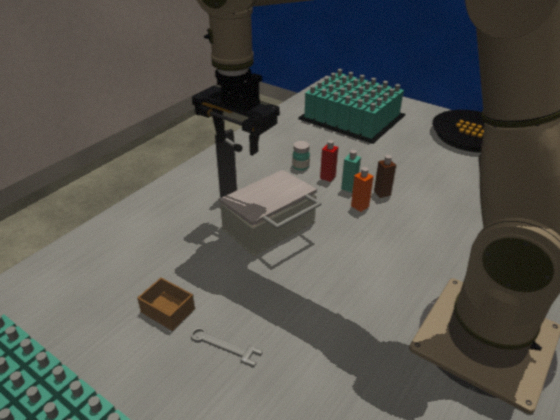

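The bottle candidates in the scene view are teal (163,240), brown (143,223), orange (177,217) and red (169,270). The round jar is at (181,305). Teal fits "pale blue-green"; I'll confirm it in one enlarged crop.

```bash
python3 - <<'E'
import cv2,numpy as np
a=cv2.imread('pics/s1.png');b=cv2.imread('pics/d1.png')
A=cv2.resize(a[175:325,125:335],None,fx=3.8,fy=3.8,interpolation=cv2.INTER_CUBIC)[:,:800]
cv2.imwrite('pics/c1.png',cv2.convertScaleAbs(A,alpha=1.5))
B=cv2.resize(b[130:260,205:405],None,fx=4,fy=4,interpolation=cv2.INTER_CUBIC)
cv2.imwrite('pics/c2.png',cv2.convertScaleAbs(B,alpha=1.5))
E
```

```text
(no output)
```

View pics/c1.png

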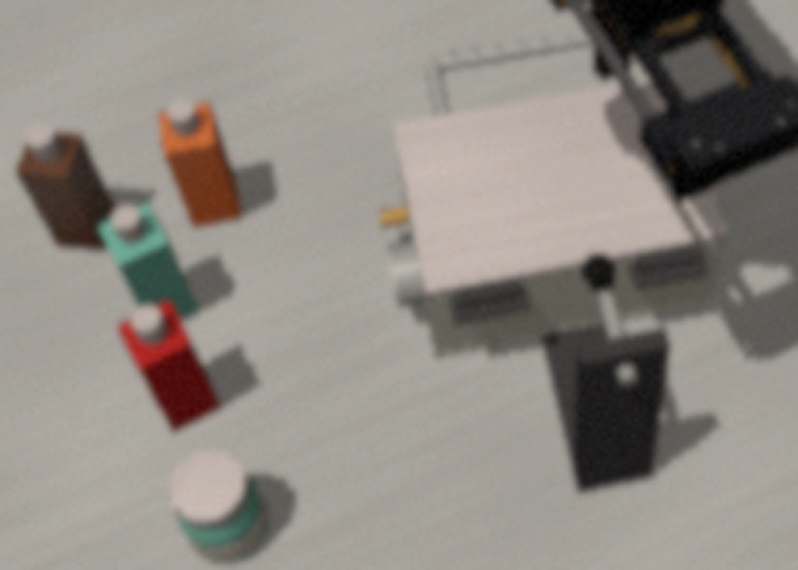

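View pics/c2.png

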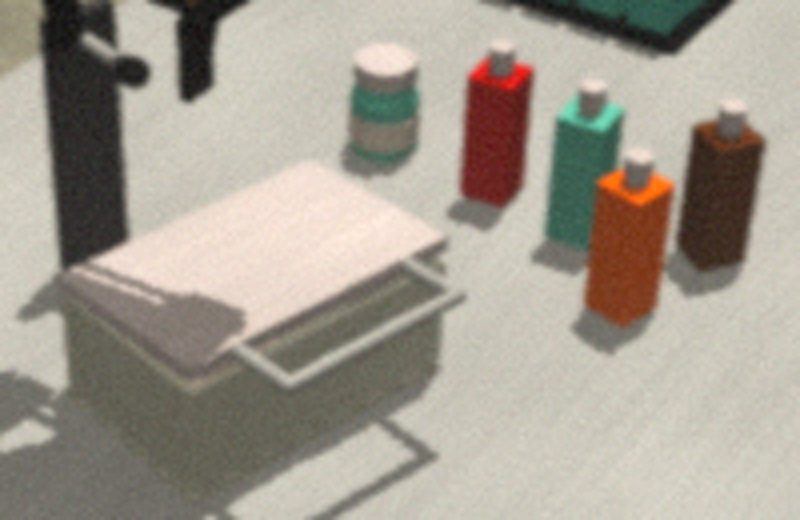

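c1 shows the teal square bottle (cap at scene ≈(158,232)) is the only square one that isn't brown, orange or red, so it is the target. Lid corners, handle corners and buffer are clear in both crops.

```bash
python3 - <<'E'
from h import *
s=lambda u,v:(125+u/3.8,175+v/3.8); d=lambda u,v:(205+u/4,130+v/4)
P={'hand_R':((437,66),(460,297)),'lid_backR':((428,292),(310,160)),'lid_frontR':((395,122),(445,240)),'lid_backL':((695,243),(70,270)),
'buffer':((598,270),(132,72)),'cap':((127,208),(594,88)),'orange':((183,106),(640,155)),'red':((150,312),(502,48)),'brown':((45,135),(733,106)),'jar':((210,485),(385,58)),
'bot_corner':((195,310),(585,250))}
np.set_printoptions(precision=4,suppress=True)
for k,(a,b) in P.items(): print(k,*tri('scene',s(*a),'side',d(*b)))
# handle left corner from side ray
print('handL side@z.1',onz('side',*d(290,385),.1))
# bottle shoulder corners z=.1 side / scene
for p in [(560,115),(590,128),(624,108),(593,97)]:print('sideTop',onz('side',*d(*p),.1))
for p in [(98,223),(117,249),(172,236),(152,205)]:print('sceneTop',onz('scene',*s(*p),.1))
E
```

```text
hand_R [ 0.4349 -0.0646  0.0988] 0.004857388169238373
lid_backR [ 0.5962 -0.1412  0.0928] 0.002575586397984204
lid_frontR [ 0.4704 -0.1088  0.1008] 0.00053413505365917
lid_backL [0.6431 0.0352 0.0893] 0.00841127643309089
buffer [ 0.6712 -0.0576  0.1732] 0.0003508075985041751
cap [ 0.4701 -0.2924  0.1196] 0.0014625990460181513
orange [ 0.4072 -0.2356  0.1198] 0.0012135740469565455
red [ 0.5479 -0.3025  0.1185] 0.00015596315794082097
brown [ 0.3871 -0.3256  0.118 ] 0.0030790959200437834
jar [ 0.6484 -0.309   0.0725] 0.0025062331276703756
bot_corner [ 0.4699 -0.2858 -0.0145] 0.020025467109902988
handL side@z.1 [0.4663 0.0587 0.1   ]
sideTop [ 0.486  -0.2771  0.1   ]
sideTop [ 0.4619 -0.2746  0.1   ]
sideTop [ 0.4556 -0.3103  0.1   ]
sideTop [ 0.4794 -0.3105  0.1   ]
sceneTop [ 0.4582 -0.3139  0.1   ]
sceneTop [ 0.4828 -0.3085  0.1   ]
sceneTop [ 0.4892 -0.2738  0.1   ]
sceneTop [ 0.4605 -0.2781  0.1   ]
```

Emit:
{"op": "jog_arm", "data": {
  "commands": "1 0 0 0 0.04; 1 0 0 0 0.0405; 1 -0.058 -0.21 0 0; 1 -0.058 -0.21 0 0; 1 -0.058 -0.21 0 0; 1 -0.058 -0.21 0 0; 1 0 0 0.1 0; 1 0 0 0.1 0; 1 0 0 0 0; 1 0 0 0 0"
}}

```text
t: 1.1
position: [0.4507, -0.0029, 0.1828]
tool_rot: [-180.0, 0.0, 75.5]
contact_force: [-0.1, 0.1, 0.7]
gripper_width: 0.998
grip_force: 0.0
```

```bash
python3 - <<'E'
from h import *
s=ctrl.state();print(s['position'],s['tool_rot'],s['contact_force'])
print(ctrl.camera_model('wrist')['world_from_camera'].round(4), proj('wrist',[.4505,-.003,.0975]))
snap('wrist','w1.png')
E
```

```text
[ 0.45068314 -0.00288344  0.1827603 ] [-1.79962074e+02  1.05516355e-02  7.55087655e+01] [-0.10132702  0.08704119  0.6538206 ]
[[ 9.683e-01  2.397e-01  7.110e-02  4.697e-01]
 [-2.500e-01  9.289e-01  2.733e-01  7.150e-02]
 [-5.000e-04 -2.824e-01  9.593e-01  3.436e-01]
 [ 0.000e+00  0.000e+00  0.000e+00  1.000e+00]] [278.76503736 215.07485781]
```

View pics/w1.png

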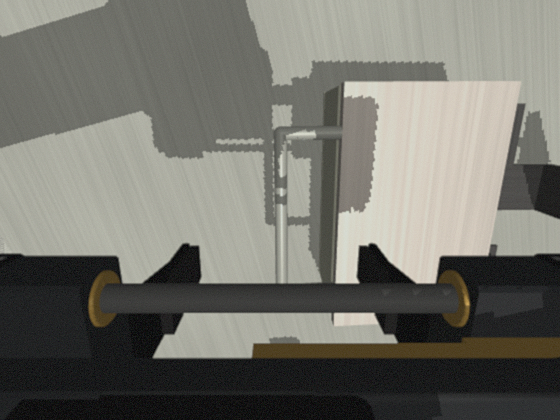

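The wrist view shows the bar vertical at u≈281, its left corner at (281,132) and the lid edge at u≈340. The bar is aligned and centred. The open right finger would hit the lid, so I'll half-close before descending.

Emit:
{"op": "jog_arm", "data": {
  "commands": "-0.1 0 0.01 0 0; -0.1 0 0 0 0; -0.1 0 0 0 0; -0.1 0 0 0 0; -0.1 0 0 0.12 0; -0.1 0 0 0.12 0; -0.1 0 0 0.12 0; -0.1 0 0 0.12 0; -0.1 0 0 0.03 0; -0.1 0 0 0 0; -1 0 0 0 0; -1 0 0 0 0; -1 0 0 0 0; -1 0 0 0 0; -1 0 0 0 0;-1 0 0 0 0"
}}

```text
t: 2.75
position: [0.4524, -0.0032, 0.0806]
tool_rot: [-180.0, -0.0, 75.5]
contact_force: [-1.5, 0.9, 1.4]
gripper_width: 0.101
grip_force: 30.0
```

```bash
python3 - <<'E'
import numpy as np
h=lambda t:np.array([-.175*np.cos(t)+.005*np.sin(t),.175*np.sin(t)+.005*np.cos(t)])
for st in (0.08,):
  t=.052
  for i in range(20):
    d=(h(t+st)-h(t))/.2; t+=st; print(round(t,3),'y %.4f z %.4f'%(d[0],-d[1]), h(t).round(4))
E
```

```text
0.132 y 0.0084 z -0.0695 [-0.1728  0.028 ]
0.212 y 0.0139 z -0.0686 [-0.17    0.0417]
0.292 y 0.0194 z -0.0673 [-0.1662  0.0552]
0.372 y 0.0247 z -0.0655 [-0.1612  0.0683]
0.452 y 0.0299 z -0.0633 [-0.1552  0.0809]
0.532 y 0.0348 z -0.0607 [-0.1483  0.0931]
0.612 y 0.0396 z -0.0578 [-0.1404  0.1046]
0.692 y 0.0441 z -0.0544 [-0.1316  0.1155]
0.772 y 0.0483 z -0.0507 [-0.1219  0.1257]
0.852 y 0.0522 z -0.0467 [-0.1115  0.135 ]
0.932 y 0.0557 z -0.0424 [-0.1003  0.1435]
1.012 y 0.0589 z -0.0378 [-0.0885  0.151 ]
1.092 y 0.0618 z -0.0330 [-0.0762  0.1576]
1.172 y 0.0642 z -0.0279 [-0.0633  0.1632]
1.252 y 0.0662 z -0.0227 [-0.0501  0.1677]
1.332 y 0.0678 z -0.0173 [-0.0365  0.1712]
1.412 y 0.0690 z -0.0119 [-0.0227  0.1736]
1.492 y 0.0697 z -0.0063 [-0.0088  0.1749]
1.572 y 0.0700 z -0.0007 [0.0052 0.175 ]
1.652 y 0.0698 z 0.0049 [0.0192 0.174 ]
```

Emit:
{"op": "jog_arm", "data": {
  "commands": "-1 0 0.008 -0.07 0; -1 0 0.014 -0.0685 0; -1 0 0.0195 -0.067 0; -1 0 0.0245 -0.0655 0; -1 0 0.03 -0.0635 0; -1 0 0.035 -0.0605 0; -1 0 0.0395 -0.058 0; -1 0 0.044 -0.0545 0; -1 0 0 0 0"
}}

```text
t: 3.65
position: [0.4967, -0.0147, 0.1828]
tool_rot: [179.8, -0.0, 75.5]
contact_force: [10.1, -1.5, -6.7]
gripper_width: 0.093
grip_force: 30.4
```

Emit:
{"op": "jog_arm", "data": {
  "commands": "-1 0 0.058 -0.05 0; -1 0 0.052 -0.0465 0; -1 0 0.0555 -0.0425 0; -1 0 0.059 -0.038 0; -1 0 0.062 -0.033 0; -1 0 0.064 -0.028 0; -1 0 0.066 -0.0225 0; -1 0 0.068 -0.0175 0; -1 0 0 0 0"
}}

```text
t: 4.55
position: [0.5884, -0.0383, 0.2357]
tool_rot: [-179.9, 0.0, 75.5]
contact_force: [5.7, -0.7, -15.2]
gripper_width: 0.094
grip_force: 30.8
```

Emit:
{"op": "jog_arm", "data": {
  "commands": "-1 0 0.069 0.0 0; -1 0 0.0695 -0.006 0; -1 0 0.07 0.0 0; -1 0 0.07 0.005 0; -1 0 0 0 0"
}}

```text
t: 5.05
position: [0.6421, -0.0518, 0.2368]
tool_rot: [-179.9, -0.0, 75.5]
contact_force: [2.2, 2.4, -9.4]
gripper_width: 0.101
grip_force: 30.6
```

Emit:
{"op": "jog_arm", "data": {
  "commands": "-1 0 0.0175 0.004 0; -1 0 0.0175 0.003 0; -1 0 0 0 0"
}}

```text
t: 5.35
position: [0.648, -0.0533, 0.236]
tool_rot: [-179.9, -0.0, 75.6]
contact_force: [-1.7, 3.8, -8.2]
gripper_width: 0.097
grip_force: 30.5
```

Emit:
{"op": "jog_arm", "data": {
  "commands": "-1 0 0.0175 0.003 0; -1 0 0 0 0"
}}

```text
t: 5.55
position: [0.6515, -0.0543, 0.2355]
tool_rot: [-179.9, -0.0, 75.5]
contact_force: [-2.1, 4.5, -8.8]
gripper_width: 0.104
grip_force: 30.5
```

Emit:
{"op": "jog_arm", "data": {
  "commands": "-1 0 0.0175 0.0035 0; -1 0 0 0 0"
}}

```text
t: 5.75
position: [0.6551, -0.0551, 0.2349]
tool_rot: [-179.9, -0.0, 75.5]
contact_force: [-2.8, 3.6, -8.8]
gripper_width: 0.094
grip_force: 30.5
```

```bash
python3 - <<'E'
from h import *
b=snap('side','d2.png')
B=cv2.resize(b[90:230,190:330],None,fx=4,fy=4,interpolation=cv2.INTER_CUBIC)
cv2.imwrite('pics/c3.png',cv2.convertScaleAbs(B[:,:,::-1],alpha=1.5))
E
```

```text
(no output)
```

View pics/c3.png

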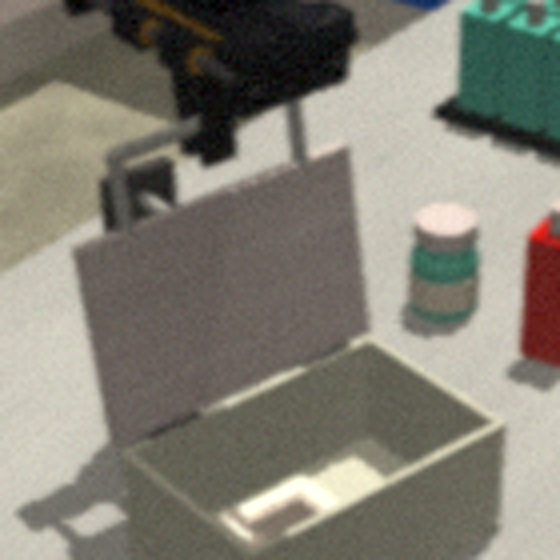

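The side view shows the lid past upright and the nest pocket visible at crop (285,510). The gap to the stop is hidden, so I'll go on by feel.

Emit:
{"op": "jog_arm", "data": {
  "commands": "-1 0 0.0175 0.0065 0; -1 0 0.0175 0.0065 0; -1 0 0 0 0"
}}

```text
t: 6.1
position: [0.6625, -0.057, 0.2329]
tool_rot: [180.0, -0.0, 75.5]
contact_force: [-0.9, 4.0, -7.0]
gripper_width: 0.097
grip_force: 30.3
```

Emit:
{"op": "jog_arm", "data": {
  "commands": "-1 0 0.0175 0.0045 0; -1 0 0 0 0"
}}

```text
t: 6.3
position: [0.6657, -0.0579, 0.2319]
tool_rot: [180.0, -0.0, 75.5]
contact_force: [-2.0, 5.0, -7.0]
gripper_width: 0.1
grip_force: 30.3
```

Emit:
{"op": "jog_arm", "data": {
  "commands": "-1 0 0.0175 0.0045 0; -1 0 0 0 0"
}}

```text
t: 6.5
position: [0.669, -0.0587, 0.2309]
tool_rot: [-180.0, -0.0, 75.5]
contact_force: [-1.5, 5.3, -7.6]
gripper_width: 0.096
grip_force: 30.3
```

Emit:
{"op": "jog_arm", "data": {
  "commands": "-1 0 0.0175 0.005 0; -1 0 0 0 0"
}}

```text
t: 6.7
position: [0.6724, -0.0596, 0.2299]
tool_rot: [-180.0, -0.0, 75.5]
contact_force: [-1.9, 4.2, -6.6]
gripper_width: 0.099
grip_force: 30.4
```

Emit:
{"op": "jog_arm", "data": {
  "commands": "-1 0 0.0175 0.005 0; -1 0 0 0 0"
}}

```text
t: 6.9
position: [0.6758, -0.0605, 0.2288]
tool_rot: [-180.0, -0.0, 75.5]
contact_force: [-2.1, 5.5, -7.4]
gripper_width: 0.097
grip_force: 30.4
```

Emit:
{"op": "jog_arm", "data": {
  "commands": "-1 0 0.0175 0.005 0; -1 0 0 0 0"
}}

```text
t: 7.1
position: [0.679, -0.0613, 0.2277]
tool_rot: [-180.0, -0.0, 75.5]
contact_force: [-0.8, 5.0, -7.0]
gripper_width: 0.095
grip_force: 30.4
```

Emit:
{"op": "jog_arm", "data": {
  "commands": "-1 0 0.0175 0.006 0; -1 0 0 0 0"
}}

```text
t: 7.3
position: [0.6822, -0.0622, 0.2263]
tool_rot: [-179.9, -0.0, 75.5]
contact_force: [-3.9, 5.0, -7.6]
gripper_width: 0.102
grip_force: 30.4
```

Emit:
{"op": "jog_arm", "data": {
  "commands": "-1 0 0.0175 0.006 0; -1 0 0 0 0"
}}

```text
t: 7.5
position: [0.6852, -0.0629, 0.2251]
tool_rot: [-179.9, -0.0, 75.6]
contact_force: [-5.4, 5.7, -6.4]
gripper_width: 0.099
grip_force: 30.3
```

Emit:
{"op": "jog_arm", "data": {
  "commands": "-1 0 0.0175 0.006 0; -1 0 0 0 0"
}}

```text
t: 7.7
position: [0.6882, -0.0637, 0.2239]
tool_rot: [-179.8, -0.0, 75.6]
contact_force: [-7.4, 5.7, -4.8]
gripper_width: 0.096
grip_force: 30.2
```

Buffer contact began near x≈0.681. The force rise at the handle is about 6 N, which puts roughly 9–11 N on the buffer. I'll hold briefly, then let go and rise.

Emit:
{"op": "jog_arm", "data": {
  "commands": "-1 0 0 0 0; -1 0 0 0 0; -1 0 0 0 0; -0.6 0 0 0 0; -0.3 0 0 0 0; -0.1 0 0 0 0; -0.1 0 0 0 0; -0.1 0 0 0 0; -0.1 0 0 -0.1 0; -0.1 0 0 -0.2 0; -0.1 0 0 -0.2 0; -0.1 0 0 0 0"
}}

```text
t: 8.9
position: [0.6912, -0.065, 0.3312]
tool_rot: [179.4, -0.1, 75.5]
contact_force: [-0.1, 0.1, 0.3]
gripper_width: 0.45
grip_force: 0.0
```

```bash
python3 - <<'E'
from h import *
b=snap('side','d3.png')
B=cv2.resize(b[90:260,190:370],None,fx=3.5,fy=3.5,interpolation=cv2.INTER_CUBIC)
cv2.imwrite('pics/c4.png',cv2.convertScaleAbs(B[:,:,::-1],alpha=1.5))
print(ctrl.state()['joint_positions'])
E
```

```text
[  0.64187368  26.49275381   1.52152687  61.20252731  -0.66347352
  91.93726184 -12.53529987]
```

View pics/c4.png

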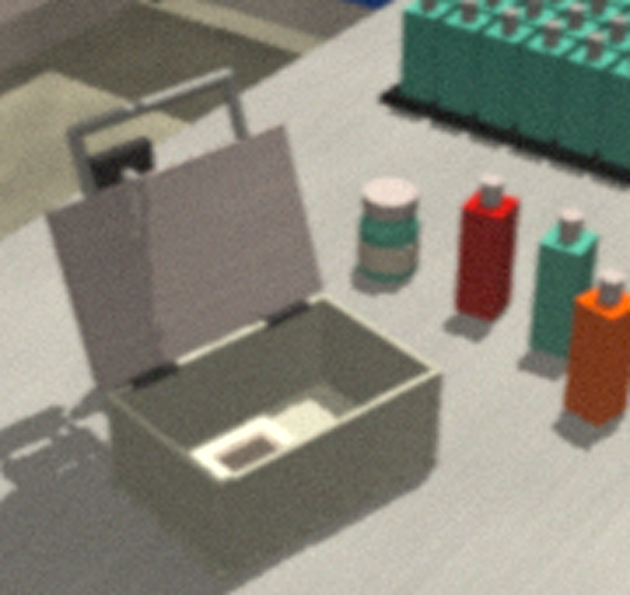

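The lid is resting on the stop and the pocket is visible at crop (247,452). Next I'll go over the bottle, turned so the fingers close along y between its neighbours and the camera sits on the robot side.

Emit:
{"op": "jog_arm", "data": {
  "commands": "-0.1 -0.172 -0.0975 0 0; -0.1 -0.172 -0.0975 0 0; -0.1 -0.172 -0.0975 0 0; -0.1 -0.172 -0.0975 0 0; -0.1 -0.172 -0.0975 0 0; -0.1 -0.172 -0.0975 0 0; -0.1 -0.172 -0.0975 0 0; -0.1 -0.172 -0.0975 0 0; 0.4 0 0 0 0; 0.4 0 0 0 -0.045; 0.4 0 0 0 -0.045; 0.4 0 0 0 -0.045; 0.4 0 0 0 -0.045; 0.4 0 0 0 -0.045; 0.4 0 0 0 -0.045; 0.4 0 0 0 -0.045"
}}

```text
t: 10.55
position: [0.4695, -0.2917, 0.3232]
tool_rot: [-180.0, -0.1, 132.6]
contact_force: [-0.2, -0.2, 0.6]
gripper_width: 0.703
grip_force: 0.0
```

Emit:
{"op": "jog_arm", "data": {
  "commands": "0.4 0 0 0 -0.045; 0.4 0 0 0 -0.045; 0.4 0 0 0 -0.045; 0.4 0 0 0 -0.045; 0.4 0 0 0 -0.045; 0.4 0 0 0 -0.04; 0.4 0 0 0.12 0; 0.4 0 0 0.12 0; 0.4 0 0 0 0; 0.4 0 0 0 0"
}}

```text
t: 11.55
position: [0.4694, -0.2917, 0.2761]
tool_rot: [180.0, -0.0, 179.9]
contact_force: [0.0, 0.0, 0.3]
gripper_width: 0.704
grip_force: 0.0
```

```bash
python3 - <<'E'
from h import *
s=ctrl.state();print(s['position'],s['tool_rot'],s['joint_positions'])
np.save('M.npy',ctrl.camera_model('wrist')['world_from_camera'])
im=snap('wrist','w2.png')
hsv=cv2.cvtColor(im,cv2.COLOR_RGB2HSV)
m=cv2.inRange(hsv,(70,60,30),(95,255,255)); m=cv2.morphologyEx(m,cv2.MORPH_OPEN,np.ones((3,3)))
cs,_=cv2.findContours(m,cv2.RETR_EXTERNAL,2)
for c in sorted(cs,key=cv2.contourArea)[-4:]: print(cv2.contourArea(c),cv2.boundingRect(c),cv2.minAreaRect(c))
print(proj('wrist',[.471,-.293,.1]),proj('wrist',[.471,-.293,.12]))
E
```

```text
[ 0.46942736 -0.29173879  0.27610531] [ 1.79974724e+02 -4.59979781e-02  1.79914061e+02] [ 24.88551913   8.46795776   2.51568931  90.23492492  -0.37597832
  81.3578118  117.34470553]
954.0 (258, 166, 34, 46) ((274.2828063964844, 188.39312744140625), (44.180198669433594, 32.5538330078125), 85.2363510131836)
2468.0 (0, 231, 87, 49) ((43.0, 255.0), (48.0, 86.0), 90.0)
[278.32090173 191.55884883] [278.2975063  196.04143872]
```

View pics/w2.png

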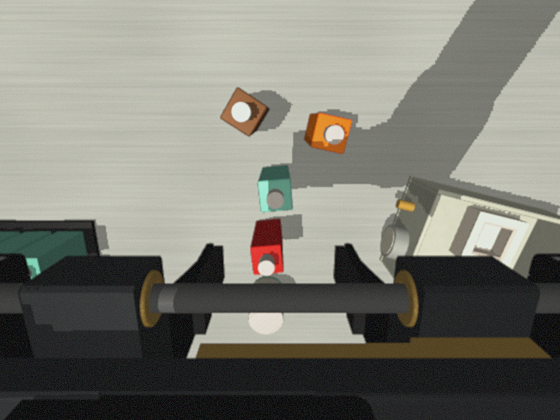

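The wrist view shows the target bottle at (275,190) between brown (243,112), orange (333,133) and red (267,250). The nest pocket is at about (487,238). Next I'll measure the top face and pocket numerically.

```bash
python3 - <<'E'
from h import *
np.set_printoptions(precision=4,suppress=True)
im=cv2.imread('pics/w2.png')[:,:,::-1].copy()
hsv=cv2.cvtColor(im,cv2.COLOR_RGB2HSV)
m=cv2.inRange(hsv,(70,60,30),(95,255,255)); m[:, :240]=0;m[:,310:]=0
vals=hsv[:,:,2][m>0]; t,_=cv2.threshold(vals.reshape(-1,1),0,255,cv2.THRESH_OTSU); print('otsu',t,np.histogram(vals,8))
for lab,mm in(('bright',m&(hsv[:,:,2]>t)*np.uint8(255)),('dark',m&(hsv[:,:,2]<=t)*np.uint8(255))):
    c=max(cv2.findContours(mm,0,2)[0],key=cv2.contourArea);print(lab,cv2.boundingRect(c),cv2.minAreaRect(c),cv2.approxPolyDP(cv2.convexHull(c),3,True).reshape(-1,2).tolist())
# nest
g=cv2.cvtColor(im,cv2.COLOR_RGB2GRAY)
R=g[195:275,430:545]
b=(R>205).astype(np.uint8)
print(np.histogram(R,10))
for r in R[::4,::5]:print(' '.join('%3d'%x for x in r))
E
```

```text
otsu 164.0 (array([ 33,  15, 336,  59, 370,  27,  38, 221]), array([ 30.  ,  55.75,  81.5 , 107.25, 133.  , 158.75, 184.5 , 210.25,
       236.  ]))
bright (258, 181, 12, 31) ((263.37518310546875, 196.00445556640625), (30.373489379882812, 10.24346923828125), 87.95458984375) [[267, 181], [269, 211], [261, 211], [258, 181]]
dark (259, 166, 33, 45) ((275.04058837890625, 188.0685272216797), (43.745689392089844, 30.849971771240234), 85.91438293457031) [[287, 166], [291, 208], [270, 210], [259, 180], [263, 168]]
(array([ 588, 1052,   41,  412, 1175, 1390,  327,  267,  525, 3423]), array([  1. ,  24.3,  47.6,  70.9,  94.2, 117.5, 140.8, 164.1, 187.4,
       210.7, 234. ]))
 78  85 143 157 136 138 134 128  90  86  91  97 116 123 124 122 123 125 157 189 191 194 192
 84 121 203 215 215 209 168 213 216 204 152  92  89  88  90 112 122 124 121 120 122 154 183
 78 141 214 213 212 213 212 213 215 185 211 217 210 168 104  88  91  90 110 123 124 124 120
 81 143 216 212 214 213 214 212 117 118 135 149 192 207 216 207 174 105  85  88  94 105 118
113 203 215 212 214 214 211 172 119 123 143 112 109 132 1
[... 714 characters left out ...]
 222 228 230 229 119 124 118 222 228 218 167 101 103 103
216 217 218 215 148 124 121 221 230 146 194 228 234 121 121 202 229 228 217 102 106 103 104
218 220 217 217 162 121 117 231 231 139 102 104 108 123 123 221 229 228 212 101 104 104 106
161 164 162 161 162 103  98 177 179 167 145 145  94 119 129 227 229 217 118 104 106  36  13
 24  28  22  31  26  22  32  22  30  28  29  27  25  61 208 229 228 220 102 103 104  34  15
 26  25  24  24  33  27  28  25  31  29  28  30  26  26  31 228 225 169 105 107  83  21  23
 31  26  33  29  28  21  30  29  32  33  28  26  13  34  29  26 185  99 105 105  45  26  18
 28  23  28  32  27  32  29  27  32  33  32  26  19  24  29  29  24  65 103 101  24  17   6
```

```bash
python3 - <<'E'
from h import *
np.set_printoptions(precision=4,suppress=True)
P=[onz('wrist',u,v,.1) for u,v in((258,181),(261,211.5),(292,208.5))]
for p in P: print(p)
print('centre',(P[0]+P[2])/2)
for a,b in((0,1),(1,2)):
  d=P[b]-P[a];print(np.linalg.norm(d),np.degrees(np.arctan2(d[1],d[0])))
print('cap',onz('wrist',275.5,199,.12),'pocket~',onz('wrist',487,238,.036), 'side pocket',onz('side',190+247/3.5,90+452/3.5,.036))
E
```

```text
[ 0.4594 -0.3147  0.1   ]
[ 0.4935 -0.3121  0.1   ]
[ 0.4901 -0.278   0.1   ]
centre [ 0.4747 -0.2964  0.1   ]
0.03420281800185352 4.4230423428229475
0.0342497165393501 95.69471535923067
cap [ 0.4741 -0.2959  0.12  ] pocket~ [ 0.5502 -0.0132  0.036 ] side pocket [ 0.5611 -0.0014  0.036 ]
```

Emit:
{"op": "jog_arm", "data": {
  "commands": "0.4 -0.024 -0.02 0.1 -0.028; 0.4 0 0 0.2 0; 0.4 0 0 0.2 0; 0.4 0 0 0.2 0; 0.4 0 0 0.16 0; 0.4 0 0 0.1 0; 0.4 0 0 0.1 0; 0.4 0 0 0 0; 0.4 0 0 0 0; -1 0 0 0 0; -1 0 0 0 0; -1 0 0 0 0; -1 0 0 0 0; -1 0 0 0 0; -1 0 0 0 0"
}}

```text
t: 13.1
position: [0.4746, -0.296, 0.0646]
tool_rot: [-180.0, 0.0, -175.0]
contact_force: [-1.4, 1.4, 4.6]
gripper_width: 0.41
grip_force: 30.0
```

Emit:
{"op": "jog_arm", "data": {
  "commands": "-1 0 0 -0.05 0; -1 0 0 -0.15 0; -1 0 0 -0.2 0; -1 0 0 -0.2 0; -1 0 0 -0.2 0; -1 0 0 0 0.036; -1 0 0 0 0.036; -1 0 0 0 0.036; -1 -0.013 0.15 0 0; -1 -0.013 0.15 0 0; -1 -0.013 0.15 0 0; -1 -0.013 0.15 0 0; -1 -0.013 0.15 0 0; -1 -0.013 0.15 0 0; -1 -0.013 0.15 0 0; -1 -0.013 0.15 0 0; -1 0 0 0 0; -1 0 0 0 0; -1 0 0 0 0"
}}

```text
t: 15.0
position: [0.5541, -0.0701, 0.2242]
tool_rot: [-180.0, -0.0, 165.4]
contact_force: [-0.4, 0.2, -3.4]
gripper_width: 0.41
grip_force: 30.0
```

```bash
python3 - <<'E'
from h import *
s=ctrl.state();print(s['position'],s['tool_rot'],s['joint_positions'],s['gripper_width'])
im=snap('wrist','w3.png')
u,v=proj('wrist',[.555,-.008,.036]);print(u,v)
u,v=int(u),int(v); c=im[max(0,v-80):v+80,max(0,u-130):u+90]; print(max(0,u-130),max(0,v-80))
cv2.imwrite('pics/c5.png',cv2.resize(c[:,:,::-1],None,fx=3.5,fy=3.5,interpolation=cv2.INTER_CUBIC))
E
```

```text
[ 0.55408647 -0.07005029  0.22418575] [-1.79961123e+02 -1.31887982e-02  1.65428752e+02] [ 7.965001   10.85335679 -6.23852713 93.65668564  1.24676313 75.57742798
 76.95494244] 0.41019722293945154
334.2668081569425 175.0458745826287
204 95
```

View pics/c5.png

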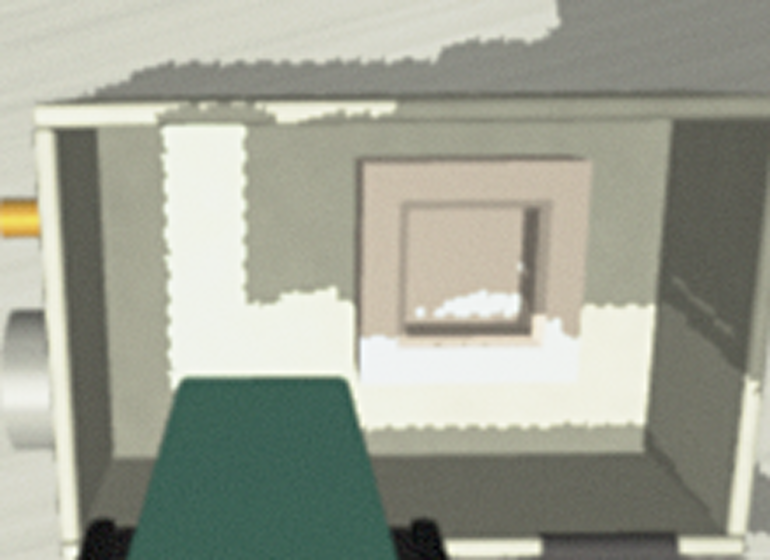

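```bash
python3 - <<'E'
from h import *
np.set_printoptions(precision=4,suppress=True)
s=ctrl.state();T=s['position'];y=np.radians(165.43);tx=np.array([np.cos(y),np.sin(y),0]);ty=np.array([np.sin(y),-np.cos(y),0])
f=lambda n,L,z:np.array([onz('wrist',204+u/3.5-.36,95+v/3.5-.36,z) for u,v in L])
loc=lambda P:np.c_[(P-T)@tx,(P-T)@ty]
for n,L,z in(('pocket',[(402,203),(551,203),(547,340),(402,338)],.036),('block',[(360,158),(592,158),(580,383),(359,380)],.036),('base',[(180,378),(347,378)],T[2]-.0646),('rim',[(37,103),(65,553),(738,545)],.085)):
    P=f(n,L,z);print(n,P.mean(0),'\n',loc(P)*1000,'mean',loc(P).mean(0)*1000)
E
```

```text
pocket [ 0.5536 -0.0018  0.036 ] 
 [[39.1848 42.215 ]
 [39.177  88.1286]
 [-4.1199 89.9863]
 [-3.461  43.7032]] mean [17.6952 66.0083]
block [ 0.5536 -0.0028  0.036 ] 
 [[ 52.7718  28.9413]
 [ 52.7584  99.6382]
 [-18.3485 101.6472]
 [-17.3396  30.3246]] mean [17.4605 65.1378]
base [ 0.5377 -0.0665  0.1596] 
 [[ 16.7647 -17.9007]
 [ 16.7618  16.8629]] mean [16.7632 -0.5189]
rim [ 0.5684 -0.0671  0.085 ] 
 [[ 70.2232 -59.0468]
 [-56.024  -58.1074]
 [-53.5084 136.9122]] mean [-13.103   6.586]
```

The enlarged crop shows the pocket opening with corners at crop (402,203) to (547,340) and the bottle's lower edge at row 378. Offset to go is x +18.5 mm, y +66 mm in tool axes.

Emit:
{"op": "jog_arm", "data": {
  "commands": "-1 0.046 0.11 0 0; -1 0.0465 0.11 0 0; -1 0 0.109 0 0; -1 0 0 0 0; -1 0 0 0.12 0; -1 0 0 0.12 0; -1 0 0 0.12 0; -1 0 0 0.12 0; -1 0 0 0.08 0; -1 0 0 0 0; -1 0 0 0 0"
}}

```text
t: 16.15
position: [0.5532, -0.0015, 0.1127]
tool_rot: [-180.0, 0.0, 165.4]
contact_force: [0.7, 0.7, -1.3]
gripper_width: 0.413
grip_force: 30.0
```

Emit:
{"op": "jog_arm", "data": {
  "commands": "-1 0 0 0.02 0; -1 0 0 0.02 0; -1 0 0 0.01 0; -1 0 0 0 0"
}}

```text
t: 16.55
position: [0.553, -0.0005, 0.102]
tool_rot: [-180.0, -0.0, 165.5]
contact_force: [0.1, -0.3, -2.1]
gripper_width: 0.414
grip_force: 30.0
```

Emit:
{"op": "jog_arm", "data": {
  "commands": "-1 0 0 0.01 0; -1 0 0 0.01 0; -1 0 0 0.01 0; -1 0 0 0 0"
}}

```text
t: 16.95
position: [0.5529, -0.0004, 0.0958]
tool_rot: [-180.0, -0.0, 165.5]
contact_force: [-0.8, -0.0, -2.1]
gripper_width: 0.414
grip_force: 30.0
```

Emit:
{"op": "jog_arm", "data": {
  "commands": "-1 0 0 0.01 0; -1 0 0 0.01 0; -1 0 0 0 0"
}}

```text
t: 17.25
position: [0.5529, -0.0005, 0.0918]
tool_rot: [-180.0, -0.0, 165.5]
contact_force: [-0.2, 0.8, -2.7]
gripper_width: 0.414
grip_force: 30.0
```

The base is 9 mm into the pocket with no contact force. I'll continue slowly.

Emit:
{"op": "jog_arm", "data": {
  "commands": "-1 0 0 0.01 0; -1 0 0 0.01 0; -1 0 0 0.01 0; -1 0 0 0.01 0; -1 0 0 0.01 0; -1 0 0 0.01 0; -1 0 0 0 0"
}}

```text
t: 17.95
position: [0.5529, -0.0005, 0.0798]
tool_rot: [-180.0, -0.0, 165.5]
contact_force: [0.2, 0.2, -2.2]
gripper_width: 0.408
grip_force: 30.0
```

Emit:
{"op": "jog_arm", "data": {
  "commands": "-1 0 0 0.005 0; -1 0 0 0.005 0; -1 0 0 0 0"
}}

```text
t: 18.25
position: [0.553, -0.0005, 0.0781]
tool_rot: [-180.0, -0.0, 165.5]
contact_force: [0.4, -0.4, -2.7]
gripper_width: 0.412
grip_force: 30.0
```

Emit:
{"op": "jog_arm", "data": {
  "commands": "-1 0 0 0.005 0; -1 0 0 0 0"
}}

```text
t: 18.45
position: [0.553, -0.0005, 0.0771]
tool_rot: [-180.0, -0.0, 165.5]
contact_force: [0.4, 0.8, -2.7]
gripper_width: 0.408
grip_force: 30.0
```

Emit:
{"op": "jog_arm", "data": {
  "commands": "-1 0 0 0.005 0; -1 0 0 0 0"
}}

```text
t: 18.65
position: [0.553, -0.0005, 0.076]
tool_rot: [-180.0, -0.0, 165.5]
contact_force: [0.8, -0.5, -1.9]
gripper_width: 0.413
grip_force: 30.0
```

Emit:
{"op": "jog_arm", "data": {
  "commands": "-1 0 0 0.0035 0; -1 0 0 0 0"
}}

```text
t: 18.85
position: [0.5532, -0.0004, 0.0756]
tool_rot: [180.0, 0.0, 165.5]
contact_force: [0.2, -0.0, -1.0]
gripper_width: 0.413
grip_force: 30.0
```

The base has touched the floor, so I'll release and rise.

Emit:
{"op": "jog_arm", "data": {
  "commands": "-0.1 0 0 0 0; 0.1 0 0 0 0; 0.25 0 0 0 0; 0.25 0 0 0 0; 0.25 0 0 0 0; 0.25 0 0 -0.05 0; 0.25 0 0 -0.15 0; 0.25 0 0 -0.2 0; 0.25 0 0 -0.2 0; 0.25 0 0 -0.1 0; 0.25 0 0 0 0; 0.25 0 0 0 0"
}}

```text
t: 20.05
position: [0.5531, -0.0005, 0.216]
tool_rot: [180.0, 0.1, 165.5]
contact_force: [-0.9, 0.6, -0.8]
gripper_width: 0.631
grip_force: 0.0
```

```bash
python3 - <<'E'
from h import *
a=snap('scene','s9.png');b=snap('side','d9.png')
hsv=cv2.cvtColor(b,cv2.COLOR_RGB2HSV);m=cv2.inRange(hsv,(70,60,30),(95,255,255))
for c in cv2.findContours(m,0,2)[0]:
    if cv2.contourArea(c)>60: print(cv2.boundingRect(c),cv2.minAreaRect(c))
for z in(.111,.131):print(z,proj('side',[.5536,-.0023,z]),proj('scene',[.5536,-.0023,z]))
A=cv2.resize(a[150:320,130:330],(410,350),interpolation=cv2.INTER_CUBIC);B=cv2.resize(b[80:260,190:390],(390,350),interpolation=cv2.INTER_CUBIC)
cv2.imwrite('pics/c6.png',cv2.convertScaleAbs(np.hstack([A,B])[:,:,::-1],alpha=1.4))
E
```

```text
(0, 314, 130, 106) ((42.0784912109375, 394.9554138183594), (164.26870727539062, 75.49669647216797), 39.857234954833984)
(252, 193, 21, 31) ((262.8529357910156, 207.58822631835938), (29.98833465576172, 19.864395141601562), 85.60128784179688)
(293, 152, 16, 9) ((300.5, 156.0), (8.0, 15.0), 90.0)
(304, 73, 100, 66) ((352.1307373046875, 104.35383605957031), (95.51160430908203, 56.21941375732422), 15.255120277404785)
0.111 [262.76022051 195.48227965] [280.04808364 213.58566878]
0.131 [262.63267957 188.58413583] [280.19043484 209.07902659]
```

View pics/c6.png

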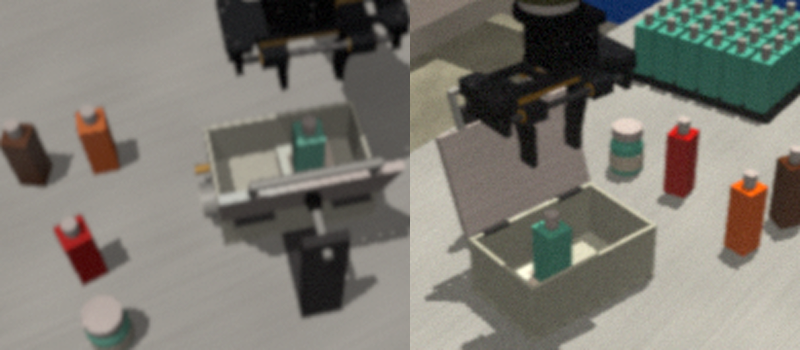

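The bottle stands upright in the pocket, with its side-view shoulder at (263,195) as predicted. The lid rests on the buffer and the bystanders are in place. I'm handing in.

```bash
python3 -c "
from plant import ctrl
print(ctrl.job_done())"
```

```text
the job is handed in; nothing more can be done
None
```

I handed the job in at about 20 s: the lid rests open against its rubber stop and the blue-green bottle stands upright in the pocket. I estimate the peak press on the buffer at about 9–11 N. The final pictures show both in place and the jar undisturbed, but the system gave no verdict and I did not re-check the carton and wrench there.

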